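Try the bone stopper in the ring gauge

TASK

Take the bone stopper that stands on the oak flap and try its shank, upright and centred, in the brass ring gauge: it either goes well down inside the ring or is stopped, bearing on the ring's top. Then stand it upright in the larger compartment of the wooden tray if it went in, or in the smaller compartment if it did not, and let go. Leave the other stopper, on the plywood stock board, standing where it is.

Things in the scene. Friction and masses are not known exactly. Their poses are not given: they have to be found in the camera images.
- stopper_a_knob (a point): Upright turned bone stopper, 69 mm tall, 100 g: shank 28 mm long below, collar 56 mm across and 5 mm thick, knob 30 mm across and 36 mm tall on top. Shank 28 mm across: goes in the ring. Point: middle of the knob, 51 mm above the foot; z up its axis. Starts either on the oak flap (within 170 mm of the gauge's mouth) or on the plywood stock board at the far side (over 180 mm off), the other stopper on the other.
- stopper_b_knob (a point): Upright turned bone stopper, 69 mm tall, 100 g: shank 28 mm long below, collar 56 mm across and 5 mm thick, knob 30 mm across and 36 mm tall on top. Shank 48 mm across: too thick for it. Point: middle of the knob, 51 mm above the foot; z up its axis. Starts either on the oak flap (within 170 mm of the gauge's mouth) or on the plywood stock board at the far side (over 180 mm off), the other stopper on the other.
- gauge_mouth (a point): Centre of the mouth of the brass ring gauge, level with its flat top, 46 mm above the bench; z up. The ring is fixed on the oak flap (280 x 260 x 12 mm board lying on the bench, a dark shelf 150 mm tall along its right edge): 76 mm outside, bore 40 mm, 34 mm deep. A thin shank sinks until its collar meets the ring's top; a thick one stops at the mouth.
- tray: Dark wooden sorting tray, fixed, at any yaw: 240 mm (x) by 120 mm (y), 26 mm tall, walls and floor 5 mm. Origin: centre of its underside. Larger compartment (goes in: pass) x -115 to +30 mm, centre x -42.5; smaller (stopped: fail) x +35 to +115 mm, centre x +75; both y -55 to +55 mm. A standing stopper's collar is above the walls.
Not all that is in view belongs to the job. Leave any green, pink or purple look-alike of the part that bears stopper_a_knob alone.

How it is judged:
On the way:
1. The stopper is tried in the ring gauge: the thin shank at least 15 mm down in the bore, or the thick shank bearing on the ring's top, upright and within 15 mm of its centre (((horizontal distance between stopper_a_knob and gauge_mouth below 0.015 m and angle between stopper_a_knob's own z axis and vertical below 0.2 rad and z of stopper_a_knob in the frame of gauge_mouth below 0.036 m) or (horizontal distance between stopper_b_knob and gauge_mouth below 0.015 m and angle between stopper_b_knob's own z axis and vertical below 0.2 rad and z of stopper_b_knob in the frame of gauge_mouth below 0.056 m and contact force between stopper_b and flap above 0.5 N))), for 0.1 s.
At the end, for the whole second after the job is handed in: The stopper from the flap stands upright (within 11 degrees) and at rest on the tray's floor: in the larger compartment if its shank goes into the gauge, in the smaller if it does not. The other still stands on the stock board, within 20 mm of its start (((x of stopper_a_knob in the frame of tray between -0.104 and 0.019 m and y of stopper_a_knob in the frame of tray between -0.044 and 0.044 m and z of stopper_a_knob in the frame of tray below 0.061 m and angle between each of stopper_a_knob, stopper_b_knob's own z axis and vertical below 0.2 rad and linear speed of stopper_a below 0.03 m/s and distance of stopper_b_knob from where it was at the start of the episode below 0.02 m and horizontal distance between stopper_b_knob and gauge_mouth above 0.18 m) or (x of stopper_b_knob in the frame of tray between 0.055 and 0.095 m and y of stopper_b_knob in the frame of tray between -0.035 and 0.035 m and z of stopper_b_knob in the frame of tray below 0.061 m and angle between each of stopper_b_knob, stopper_a_knob's own z axis and vertical below 0.2 rad and linear speed of stopper_b below 0.03 m/s and distance of stopper_a_knob from where it was at the start of the episode below 0.02 m and horizontal distance between stopper_a_knob and gauge_mouth above 0.18 m))); the robot touches nothing.
It also fails if it takes over 48 s, if anything falls off the work surface, if the arm or the gripper's body presses on something with over 40 N, if the wrist force passes 120 N, or if a joint passes its speed limit or range.

ROBOT

A 7-joint arm with a two-finger parallel gripper is mounted at the origin on the work surface. World frame = base frame: x ahead of the robot, y to its left, z up, the work surface at z = 0. Lengths are in m, angles in rad, forces in N, time in s.
With the tool pointing down it reaches from about 0.425 to 1.025 m from the base axis. Payload 9.4 kg.
Tool frame: the origin (TCP) lies midway between the tips of the shut fingers; the grasp point (between the pads) lies robot.grip_depth behind it (robot.grip_depth is the distance from the TCP to the grasp point, in m); x points along the fingers, y is the direction in which the jaws open and shut, and the axes are right-handed (so a half turn about x gives the same grasp; the last joint's range is limited). The gripper opens to 85 mm and grips with 20 to 120 N. Pads are 22 mm wide; open, the fingers measure 114 mm over their backs; the gripper's body (76 mm by 85 mm) begins 54 mm behind the grasp point. The pads swing forward as they close: fully open they stand 13 mm farther back than shut.
Start: joints at [-0.077, 0.599, -0.003, 1.599, 0.002, 0.943, -0.08], TCP at [0.725, -0, 0.208] pointing down, gripper open.
Joint ranges: [-2.57, 2.57], [-0.35, 1.97], [-1.29, 1.29], [0.11, 2.56], [-1.05, 4.19], [0.11, 1.86], [-2.63, 2.63]. Speed limits (rad/s): [2.22, 2.22, 3.01, 3.01, 3.14, 3.14, 3.14].

INTERFACE

Orientations are given as a rotation vector (axis times angle).
In Python, from cell import robot gives the robot as it stands. Calls block until the motion is done:
- robot.move_pose(position, orientation): joint-space move of the TCP to a pose.
- robot.line_to(position, orientation=None, rate=0.15): straight line of the TCP; orientation=None keeps the orientation; rate is the mean speed in m/s.
- robot.set_joints(angles): joint-space move.
- robot.set_gripper(opening): finger opening in m; the grip force is fixed at half the most; returns when the fingers have stopped.
- robot.dwell(seconds).
- robot.solve_ik(position, orientation): joint angles nearest the present ones, or None.
- robot.get_state(): the state.
- robot.get_image(name): name is "scene" or "side" or "wrist"; returns a dict with "image" (420x560x3 uint8, blue, green, red), "camera_matrix" (3x3 intrinsics, pixels), "view" (4x4, takes a point from world to camera coordinates); the wrist camera has in their place "tool_from_camera" (4x4, takes a point from camera to tool coordinates, whose origin is the TCP and whose axes are the tool frame's). Camera axes: x right, y down, z forward; pixel columns grow to the right and rows downward; lengths in m; the calibration is good to about 2 mm. A picture is of the moment at which its call begins: read the wrist's pose just before it. There is no depth.
A pose or a line that the arm cannot do raises robot.PlanningError and nothing moves.
- robot.sign_off(): hands the job in, once; it reports no verdict.
The state is a dict: "time": time; "joint_pos": joint angles; "joint_velocities": joint speeds; "effort": joint torques, N m; "ee_pos": TCP position; "ee_rot": TCP orientation; "ft_force": force on the tool from outside, world axes, zero at the start; "wrist_torque": the same for the moment, N m; "grip_width": finger opening in m.
Only numpy, scipy, OpenCV 4.12 (cv2) and the standard library are available. Lean on these libraries where they do the work, as an engineer would, in place of code of your own. Each camera call takes 0.05 s, during which the arm holds its last target.

## Working session

There is one attempt and no reset: what is moved stays moved. The work goes in short steps, each a Python script; the robot and the scene stay as the last script left them, time stands still between calls to the robot, and variables do not carry over. Pictures are saved under pics/ and viewed, and the job is handed in when it is done.

```bash
mkdir -p pics; ls; python3 - <<'E'
from cell import robot
import cv2,numpy as np,pickle
s=robot.get_state();print(s,robot.grip_depth)
d={}
for n in("scene","side","wrist"):
    r=robot.get_image(n);d[n]=r;cv2.imwrite(f"pics/{n}0.png",r["image"])
    print(n,r["camera_matrix"],r.get("view",r.get("tool_from_camera")))
d["state"]=s
pickle.dump(d,open("d0.pkl","wb"))
E
```

```text
pics
{'time': 0.0, 'joint_pos': array([-0.07668998,  0.60016105, -0.00250591,  1.60013958,  0.00180403,
        0.94290272, -0.07977615]), 'joint_velocities': array([-9.69198500e-04, -2.06119310e-04,  1.65543996e-03,  6.36337365e-05,
        1.39478708e-03, -1.48809456e-04,  8.75483359e-04]), 'effort': array([-9.47821900e-04, -7.76440001e+01,  1.56451017e+00, -2.58004493e+01,
        1.21808253e-02,  8.94789293e-03,  3.55701900e-05]), 'ee_pos': array([ 7.24483706e-01, -5.30005646e-05,  2.07388119e-01]), 'ee_rot': array([ 1.20828441,  1.21027243, -1.21042621]), 'ft_force': array([-0.52908589,  0.04661245, -0.30206435]), 'wrist_torque': array([0.01393615, 0.06215368, 0.01964271]), 'grip_width': 0.08555881432765361} 0.0187
scene [[537.05590743   0.         282.26763603]
 [  0.         537.05590743 212.1358918 ]
 [  0.           0.           1.        ]] [[ 0.266129    0.96388474 -0.01007773 -0.14164392]
 [ 0.80190557 -0.22718379 -0.55257124 -0.41533233]
 [-0.53490448  0.13897385 -0.83340474  1.71544644]
 [ 0.          0.          0.          1.        ]]
side [[439.18805681   0.         282.01507512]
 [  0.         439.18805681 205.89644816]
 [  0.           0.           1.        ]] [[-0.98045843 -0.19613881  0.01519354  0.55636139]
 [-0.15969142  0.74839937 -0.64373677  0.12130123]
 [ 0.11489093 -0.63358342 -0.76509616  1.08362998]
 [ 0.          0.          0.          1.        ]]
wrist [[346.25505751   0.         284.57059882]
 [  0.         346.25505751 207.08034301]
 [  0.           0.           1.        ]] [[ 7.50052339e-04 -2.77596396e-01  9.60697496e-01 -1.66364408e-01]
 [ 9.99999522e-01  8.10904786e-04 -5.46423549e-04 -7.54862503e-04]
 [-6.27348989e-04  9.60697446e-01  2.77596871e-01 -7.05776022e-02]
 [ 0.00000000e+00  0.00000000e+00  0.00000000e+00  1.00000000e+00]]
```

View pics/scene0.png

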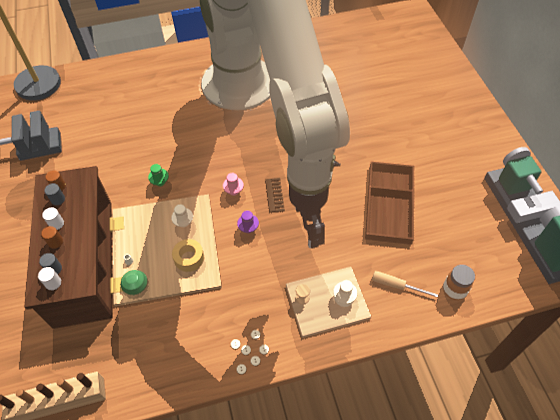

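View pics/side0.png

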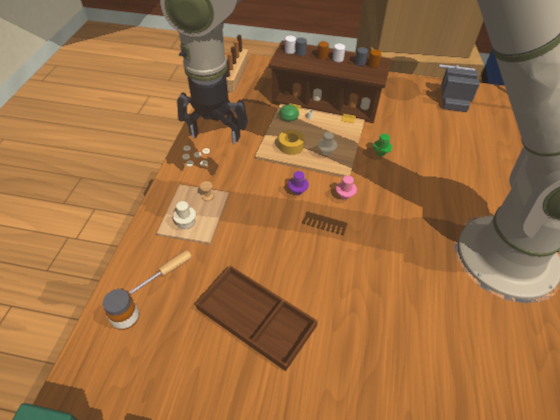

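View pics/wrist0.png

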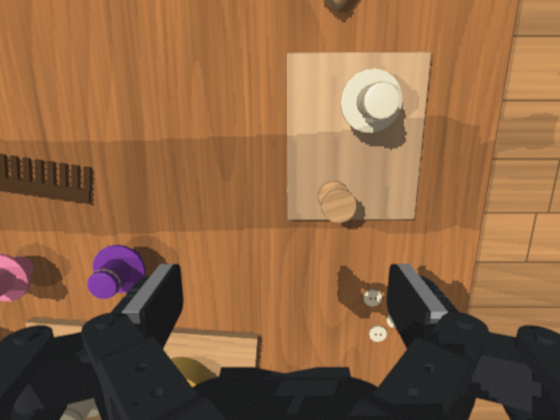

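The scene view shows the flap stopper near (182,215), the ring near (188,253), the tray near (390,202), and the stock stopper near (345,293). The shelf is on the left of the flap. I'll zoom in for exact pixels.

```bash
cat > h.py <<'E'
import numpy as np,cv2
def ray(r,uv,T=None):
    K=r["camera_matrix"]; d=np.linalg.inv(K)@np.array([uv[0],uv[1],1.])
    if "view" in r: M=np.linalg.inv(r["view"])
    else: M=T@r["tool_from_camera"]
    return M[:3,3],M[:3,:3]@d
def onz(r,uv,z,T=None):
    o,d=ray(r,uv,T); return o+d*(z-o[2])/d[2]
def proj(r,p,T=None):
    M=r["view"] if "view" in r else np.linalg.inv(T@r["tool_from_camera"])
    c=r["camera_matrix"]@(M[:3,:3]@np.asarray(p)+M[:3,3]); return c[:2]/c[2]
def tri(rs):
    A=np.zeros((3,3));b=np.zeros(3)
    for o,d in rs:
        d=d/np.linalg.norm(d);P=np.eye(3)-np.outer(d,d);A+=P;b+=P@o
    p=np.linalg.solve(A,b)
    return p,[np.linalg.norm((np.eye(3)-np.outer(d,d)/(d@d))@(p-o)) for o,d in rs]
def pose(s):
    T=np.eye(4);T[:3,:3]=cv2.Rodrigues(np.array(s["ee_rot"]))[0];T[:3,3]=s["ee_pos"];return T
E
python3 - <<'E'
import pickle,cv2,numpy as np
d=pickle.load(open("d0.pkl","rb"))
def crop(n,x0,y0,x1,y1,k):
    return cv2.resize(d[n]["image"][y0:y1,x0:x1],None,fx=k,fy=k,interpolation=cv2.INTER_CUBIC)
cv2.imwrite("pics/c1.png",crop("scene",100,180,240,310,5)[:600])
cv2.imwrite("pics/c2.png",crop("side",250,90,390,180,5))
cv2.imwrite("pics/c3.png",crop("scene",350,150,430,260,5))
cv2.imwrite("pics/c4.png",crop("side",180,255,330,370,5))
E
```

```text
(no output)
```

View pics/c1.png

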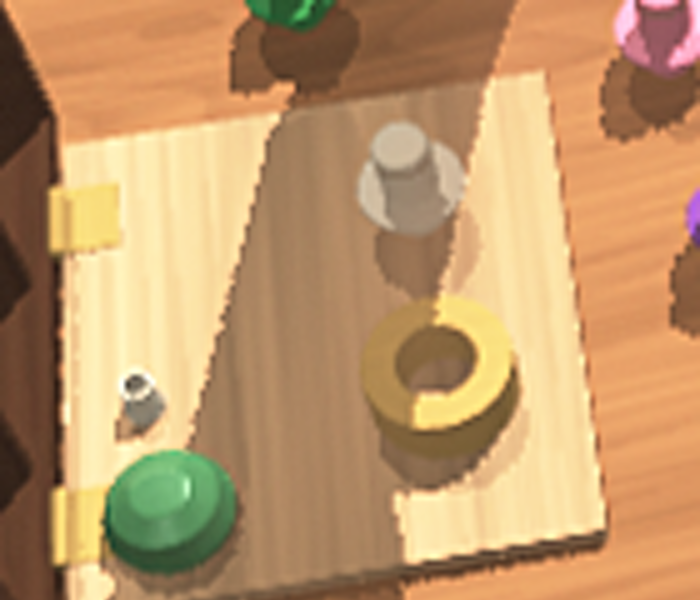

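View pics/c2.png

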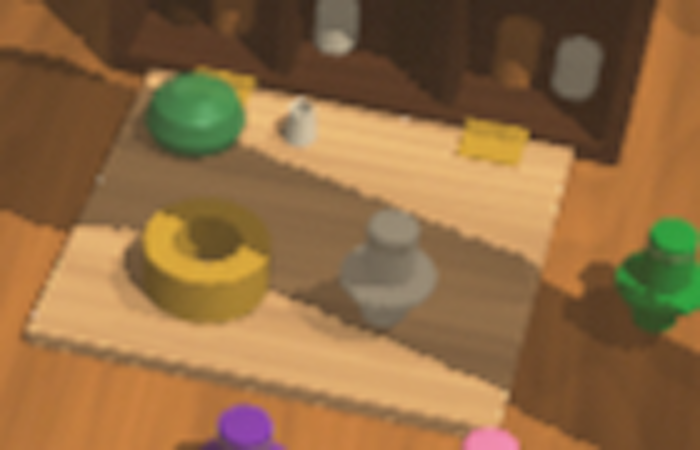

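View pics/c3.png

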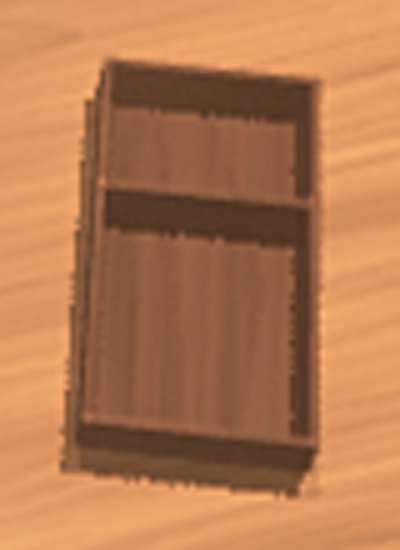

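View pics/c4.png

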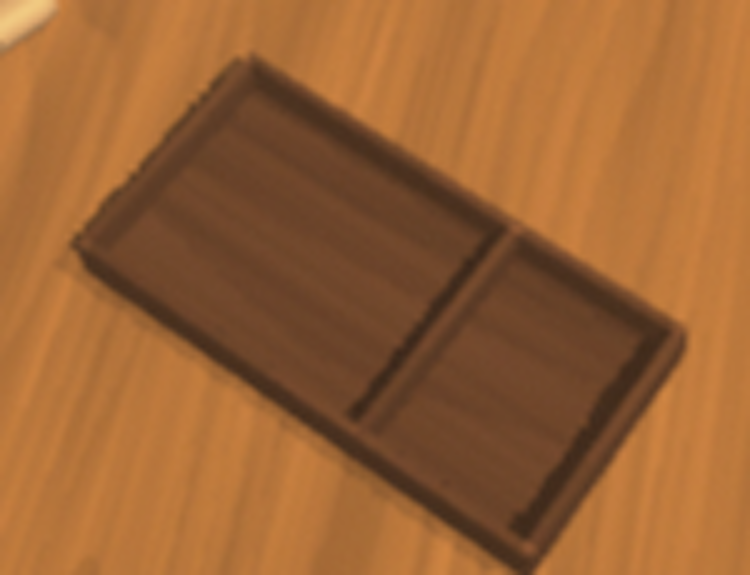

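c1/c2 show the flap stopper's knob top at scene (180,209) and side (328,135), with the ring mouth at scene (187,252) and side (292,138). c3/c4 show the four tray rim corners clearly.

```bash
python3 - <<'E'
import pickle,numpy as np
from h import *
d=pickle.load(open("d0.pkl","rb"));S,D=d["scene"],d["side"]
c=lambda x0,y0,p:(x0+p[0]/5-.4,y0+p[1]/5-.4)
def two(name,a,b,z):
    print(name,onz(S,a,z).round(4),onz(D,b,z).round(4),*[np.round(q,4) for q in tri([ray(S,a),ray(D,b)])])
two("knobtop",c(100,180,(401,146)),c(250,90,(393,228)),.081)
two("mouth",c(100,180,(437,360)),c(250,90,(208,242)),.046)
ts=[c(350,150,p) for p in[(106,62),(322,82),(315,450),(80,425)]]
td=[c(180,255,p) for p in[(684,335),(530,555),(78,245),(250,58)]]
P=[]
for a,b in zip(ts,td):
    two("tray",a,b,.026);P.append((onz(S,a,.026)+onz(D,b,.026))/2)
P=np.array(P);ctr=P.mean(0);x=(P[0]+P[1]-P[2]-P[3])/2
print(ctr,np.linalg.norm(x),np.degrees(np.arctan2(x[1],x[0])),np.linalg.norm((P[1]+P[2]-P[0]-P[3])/2))
for n,uv in [("shelf edge near",(100,168)),("shelf top far",(97,270))]: print(n,onz(S,uv,.15))
for n,uv in [("green",(157,168)),("pink",(233,178)),("purple",(248,216))]: print(n,onz(S,uv,.07))
print("stock",onz(S,(345,285),.08))
E
```

```text
knobtop [ 0.4911 -0.255   0.081 ] [ 0.4868 -0.2551  0.081 ] [ 0.488  -0.2559  0.0789] [0.0015 0.0015]
mouth [ 0.5969 -0.2606  0.046 ] [ 0.593  -0.2608  0.046 ] [ 0.5943 -0.2615  0.044 ] [0.0015 0.0015]
tray [0.4413 0.2814 0.026 ] [0.4367 0.2826 0.026 ] [0.4377 0.282  0.0228] [0.0014 0.0014]
tray [0.4873 0.3912 0.026 ] [0.483  0.3878 0.026 ] [0.485  0.3897 0.0261] [0.0027 0.0027]
tray [0.7057 0.2941 0.026 ] [0.702  0.2947 0.026 ] [0.7035 0.2944 0.0235] [0.0012 0.0012]
tray [0.6596 0.1851 0.026 ] [0.6546 0.1872 0.026 ] [0.6564 0.1857 0.022 ] [0.0012 0.0012]
[0.57127348 0.28799925 0.026     ] 0.23833653147301692 156.39062498301305 0.11746957851460808
shelf edge near [ 0.36453083 -0.42277574  0.15      ]
shelf top far [ 0.65129293 -0.45328254  0.15      ]
green [ 0.33599314 -0.29274925  0.07      ]
pink [ 0.42443429 -0.1042306   0.07      ]
purple [ 0.55165983 -0.09392852  0.07      ]
stock [0.80248292 0.0752766  0.08      ]
```

```bash
python3 - <<'E'
from cell import robot
import pickle
from h import *
s=robot.get_state();R=s["ee_rot"];print(pose(s)[:3,:3].round(3))
robot.move_pose([.52,-.257,.23],R)
robot.dwell(.3)
s=robot.get_state();r=robot.get_image("wrist");cv2.imwrite("pics/w1.png",r["image"])
pickle.dump((s,r),open("w1.pkl","wb"));T=pose(s)
print(s["time"],s["ee_pos"],proj(r,[.489,-.255,.081],T),proj(r,[.595,-.261,.046],T))
E
```

```text
[[-0.001  1.     0.   ]
 [-0.     0.    -1.   ]
 [-1.    -0.001  0.   ]]
1.7 [ 0.52052161 -0.25634069  0.22973795] [251.9179118  184.47938135] [357.9667697  183.12492099]
```

View pics/w1.png

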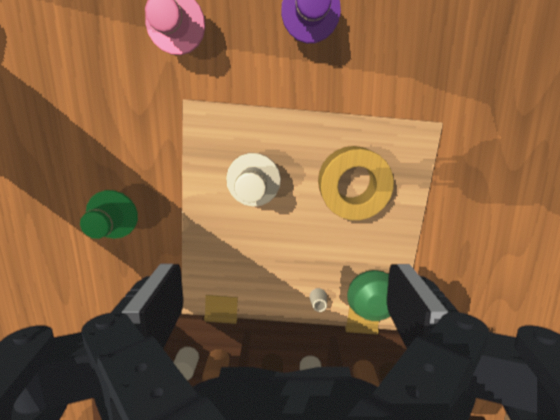

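The wrist view shows the stopper with its knob top near (250,187), and the ring centred near (357,184). Both are close to my predictions (252,184) and (358,183). I'll refine them by mask and fit.

```bash
python3 - <<'E'
import pickle
from h import *
s,r=pickle.load(open("w1.pkl","rb"));T=pose(s);im=r["image"]
h=cv2.cvtColor(im,cv2.COLOR_BGR2HSV)
ring=cv2.inRange(h,(18,140,60),(32,255,255));ring[:, :310]=0;ring[:,400:]=0;ring[:140]=0;ring[230:]=0
c=max(cv2.findContours(ring,0,1)[0],key=cv2.contourArea);print("ring outer",cv2.fitEllipse(cv2.convexHull(c)))
cs,hi=cv2.findContours(ring,cv2.RETR_CCOMP,1)
for c_,q in zip(cs,hi[0]):
    if q[3]>=0 and cv2.contourArea(c_)>200: 
        e=cv2.fitEllipse(c_);print("bore",e,onz(r,e[0],.046,T))
e=cv2.fitEllipse(cv2.convexHull(c));print(onz(r,e[0],.046,T))
k=im[140:220,215:295];cv2.imwrite("pics/k.png",cv2.resize(np.hstack([k,im[140:220,315:400]]),None,fx=4.5,fy=4.5,interpolation=2))
E
```

```text
ring outer ((355.4600830078125, 182.8690185546875), (73.0338134765625, 75.46560668945312), 121.05719757080078)
bore ((353.6747131347656, 181.9174041748047), (28.59750747680664, 36.67704391479492), 48.559844970703125) [ 0.5905025  -0.25974101  0.046     ]
[ 0.59240002 -0.2607369   0.046     ]
```

View pics/k.png

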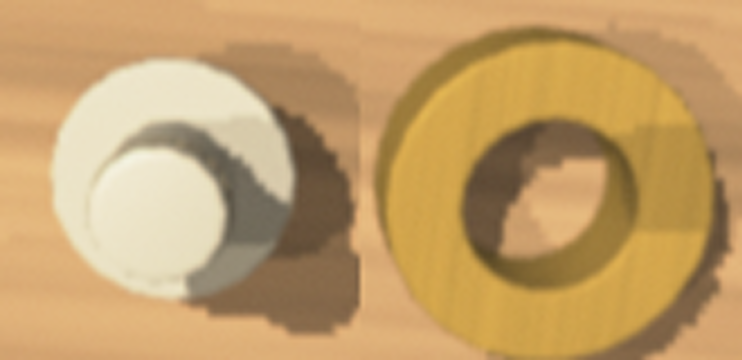

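Enlarged, the knob top is at (249.5,187.2) and the mouth circle at about (357,184.5). Next I'll grasp, using these wrist values blended with the scene and side ones.

```bash
python3 - <<'E'
import pickle
from h import *
s,r=pickle.load(open("w1.pkl","rb"));T=pose(s)
k=onz(r,(249.5,187.2),.081,T);m=onz(r,(357,184.6),.046,T);print(k,m,m-k)
from cell import robot
x,y=(k[:2]+[.489,-.255])/2
print(x,y)
R=s["ee_rot"]
z=.012+.0555-robot.grip_depth
robot.move_pose([x,y,z+.07],R)
robot.line_to([x,y,z],R,rate=.1)
print(robot.get_state()["ft_force"])
robot.set_gripper(.02)
s=robot.get_state();print(s["time"],s["ee_pos"],s["grip_width"],s["ft_force"])
E
```

```text
[ 0.48668318 -0.25759602  0.081     ] [ 0.59409653 -0.26255657  0.046     ] [ 0.10741335 -0.00496055 -0.035     ]
0.4878415885513496 -0.25629800801835845
[0.33542916 0.64289794 0.409655  ]
3.7167 [ 0.48806794 -0.25651236  0.04941085] 0.026962754908132165 [-0.75433537 -0.11074872  7.57450438]
```

```bash
python3 - <<'E'
from cell import robot
import pickle
from h import *
s=robot.get_state();p=s["ee_pos"]
robot.line_to([p[0],p[1],p[2]+.085],None,rate=.12)
robot.dwell(.2)
s=robot.get_state();print(s["time"],s["ee_pos"],s["grip_width"],s["ft_force"])
d={}
for n in("scene","side","wrist"):
    r=robot.get_image(n);d[n]=r
pickle.dump((s,d),open("w2.pkl","wb"))
a=cv2.resize(d["side"]["image"][60:180,260:390],None,fx=4,fy=4,interpolation=2)
cv2.imwrite("pics/a2.png",a)
cv2.imwrite("pics/b2.png",d["wrist"]["image"])
cv2.imwrite("pics/e2.png",cv2.resize(d["scene"]["image"][140:270,110:260],None,fx=4,fy=4,interpolation=2))
E
```

```text
4.7833 [ 0.48769244 -0.25632267  0.13362262] 0.026991611134132086 [ 0.16120906 -0.18472028 -0.31913983]
```

View pics/a2.png

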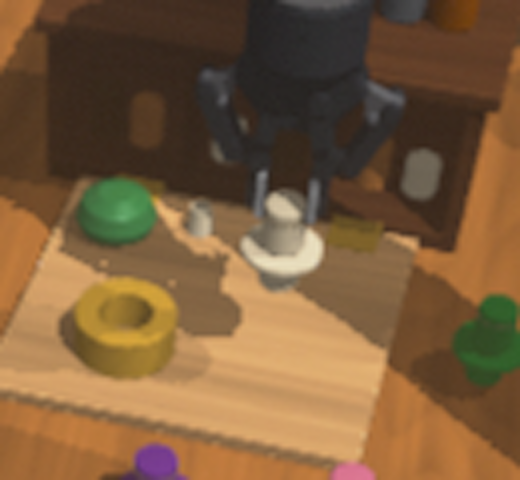

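View pics/b2.png

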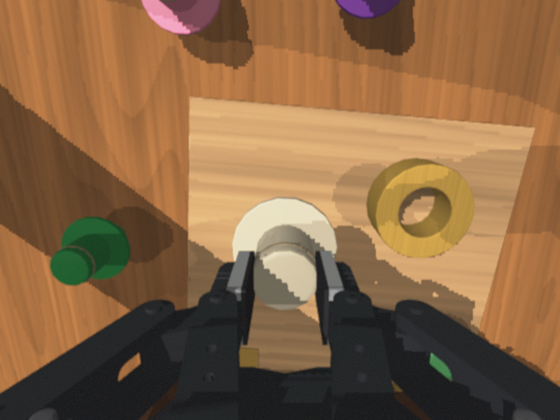

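View pics/e2.png

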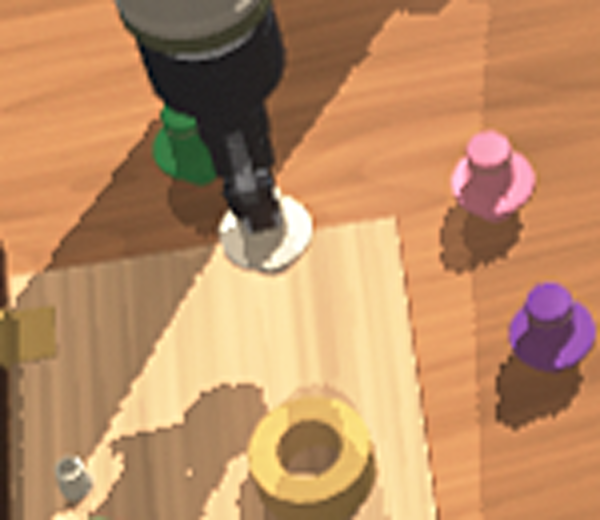

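The stopper is held upright with a thin shank visible below the collar, and the grip looks central (collar at columns 233–336). I'll move over the ring and lower it in steps while watching the force.

```bash
python3 - <<'E'
from cell import robot
import pickle
from h import *
x,y=.594,-.2618
robot.line_to([x,y,.128],None,rate=.15)
robot.dwell(.2)
def st():
    s=robot.get_state();print(round(s["time"],2),s["ee_pos"].round(4),s["ft_force"].round(2),s["wrist_torque"].round(2),round(s["grip_width"],4));return s
st()
for z in(.095,.085,.078,.070,.0615):
    robot.line_to([x,y,z],None,rate=.06)
    s=st()
    if np.linalg.norm(s["ft_force"])>8: print("STOP");break
robot.dwell(.3);st()
d={n:robot.get_image(n) for n in("scene","side","wrist")}
a=cv2.resize(d["side"]["image"][80:180,250:380],None,fx=4,fy=4,interpolation=2)
b=cv2.resize(d["scene"]["image"][190:290,130:260],None,fx=4,fy=4,interpolation=2)
cv2.imwrite("pics/a3.png",np.vstack([a,b])[:, :][:800]) if 0 else cv2.imwrite("pics/a3.png",cv2.resize(np.hstack([a,b]),(800,308)))
cv2.imwrite("pics/b3.png",d["wrist"]["image"])
E
```

```text
5.99 [ 0.5933 -0.262   0.1283] [-0.1  -1.12 -1.53] [-0.    0.07 -0.03] 0.0268
6.69 [ 0.594  -0.2618  0.0948] [ 0.72  0.36 -1.36] [-0.   -0.01 -0.06] 0.0272
7.01 [ 0.5937 -0.2617  0.0846] [ 0.67  0.3  -0.95] [ 0.01  0.01 -0.  ] 0.0269
7.28 [ 0.5937 -0.2617  0.0775] [ 0.94 -0.48 -1.63] [0.03 0.03 0.  ] 0.0271
7.56 [ 0.5937 -0.2617  0.0695] [ 0.01 -0.38 -0.52] [ 0.04  0.01 -0.01] 0.0267
7.85 [ 0.5937 -0.2617  0.061 ] [ 0.26  0.79 -0.75] [-0.01  0.01  0.01] 0.0268
8.15 [ 0.5941 -0.2618  0.0617] [ 0.44 -0.39 -0.06] [-0.02  0.05  0.01] 0.0271
```

View pics/a3.png

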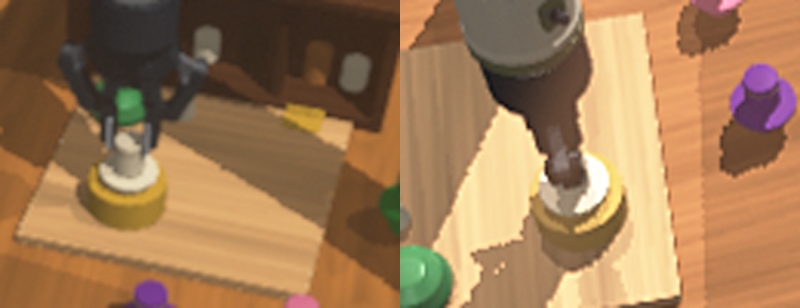

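View pics/b3.png

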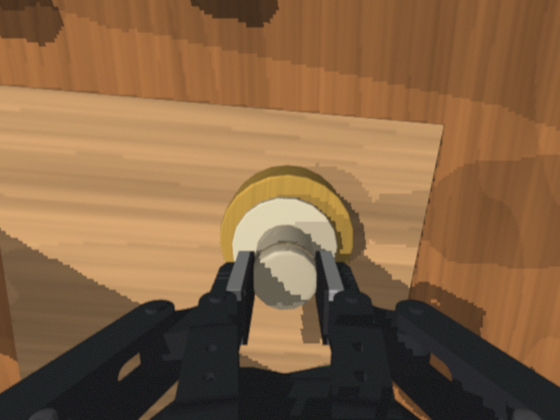

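The shank went in freely to about 21 mm with force under 2 N. The side and wrist views show the collar just above the brass, concentric with it. I'll dip a few mm more for margin, then carry it to the larger compartment.

```bash
python3 - <<'E'
from cell import robot
import pickle
from h import *
def st():
    s=robot.get_state();print(round(s["time"],2),s["ee_pos"].round(4),s["ft_force"].round(2),round(s["grip_width"],4));return s
x,y=.594,-.2618
robot.line_to([x,y,.058],None,rate=.06);robot.dwell(.3);st()
robot.line_to([x,y,.2],None,rate=.15)
robot.line_to([.610,.271,.2],None,rate=.2)
robot.dwell(.2);s=st()
d={n:robot.get_image(n) for n in("scene","side","wrist")}
pickle.dump((s,d),open("w4.pkl","wb"))
cv2.imwrite("pics/b4.png",d["wrist"]["image"]);cv2.imwrite("pics/a4.png",d["side"]["image"])
E
```

```text
8.85 [ 0.594  -0.2618  0.058 ] [ 0.14  0.23 -1.45] 0.0268
12.97 [0.6101 0.2706 0.2001] [ 0.53  1.04 -1.49] 0.027
```

View pics/b4.png

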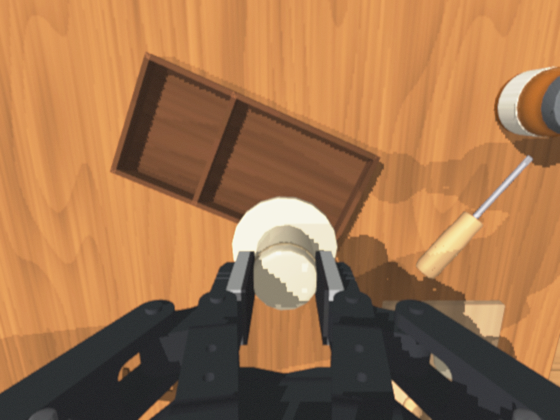

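View pics/a4.png

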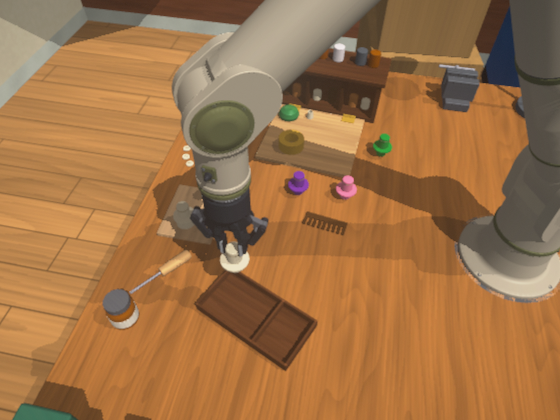

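The wrist view shows tray rim corners at (149,54), (113,170) and (380,160), with the divider toward the left (small) end. I'll check these against my estimate, then place.

```bash
python3 - <<'E'
from cell import robot
import pickle
from h import *
s,d=pickle.load(open("w4.pkl","rb"));T=pose(s);r=d["wrist"]
a,b,c=[onz(r,p,.026,T) for p in((149,54),(113,170),(380,160))]
ctr=(b+c)/2;u=(a-c)/np.linalg.norm(a-c);tgt=ctr-.0425*u
print(a,b,c,ctr,u,tgt)
tgt=(tgt[:2]+[.610,.271])/2
print(tgt)
def st():
    s=robot.get_state();print(round(s["time"],2),s["ee_pos"].round(4),s["ft_force"].round(2),round(s["grip_width"],4));return s
x,y=tgt
robot.line_to([x,y,.06],None,rate=.15);st()
z=.0428+.001   # foot on floor .005 -> tcp ~.0418
for z in(.048,.045,.043,.0415,.040):
    robot.line_to([x,y,z],None,rate=.05);robot.dwell(.1);s=st()
    if s["ft_force"][2]>3: break
robot.dwell(.2);st()
i=robot.get_image("side")["image"];cv2.imwrite("pics/a5.png",cv2.resize(i[210:380,160:340],None,fx=3.3,fy=3.3,interpolation=2))
E
```

```text
[0.48559863 0.38730414 0.026     ] [0.43837896 0.28085481 0.026     ] [0.70277005 0.29126965 0.026     ] [0.5705745  0.28606223 0.026     ] [-0.91456977  0.40442816  0.        ] [0.60944372 0.26887403 0.026     ]
[0.60972186 0.26993702]
14.2 [0.6103 0.2702 0.0609] [ 0.08  0.14 -0.43] 0.0269
14.69 [0.6098 0.2699 0.048 ] [ 0.18 -0.44  0.14] 0.0265
15.04 [0.6098 0.2699 0.045 ] [ 0.13  0.62 -0.77] 0.0267
15.39 [0.6097 0.27   0.043 ] [-0.49 -0.59 -0.08] 0.0272
15.74 [0.6101 0.2702 0.0425] [-2.23 -0.82  6.97] 0.0271
15.94 [0.6101 0.2702 0.0425] [-2.21 -0.94  7.31] 0.0268
```

View pics/a5.png

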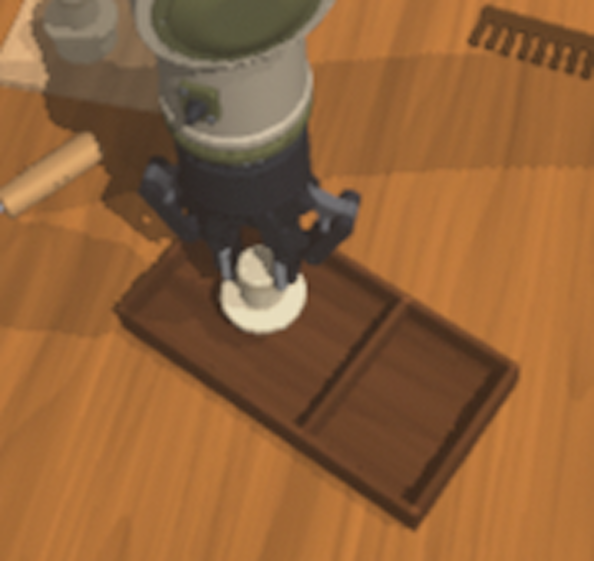

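The contact force of 7 N at the expected height shows the foot is on the tray floor, and the picture shows it in the larger compartment. I'll release and retreat.

```bash
python3 - <<'E'
from cell import robot
import pickle
from h import *
robot.set_gripper(.085)
s=robot.get_state();p=s["ee_pos"];print(s["time"],s["ft_force"],s["grip_width"])
robot.line_to([p[0],p[1],.2],None,rate=.1)
robot.line_to([.6,.03,.25],None,rate=.2)
robot.dwell(.3)
d={n:robot.get_image(n) for n in("scene","side")}
pickle.dump(d,open("w6.pkl","wb"));print(robot.get_state()["time"])
d0=pickle.load(open("d0.pkl","rb"))
k=lambda im,y0,y1,x0,x1:cv2.resize(im[y0:y1,x0:x1],(390,390),interpolation=2)
cv2.imwrite("pics/a6.png",np.hstack([k(d["side"]["image"],240,380,180,320),k(d["scene"]["image"],150,260,340,450)]))
cv2.imwrite("pics/b6.png",np.hstack([k(d["side"]["image"],170,260,150,240),k(d0["side"]["image"],170,260,150,240)]))
E
```

```text
16.5917 [-0.65054617 -0.14536346 -1.36601506] 0.08507296773634684
20.1
```

View pics/a6.png

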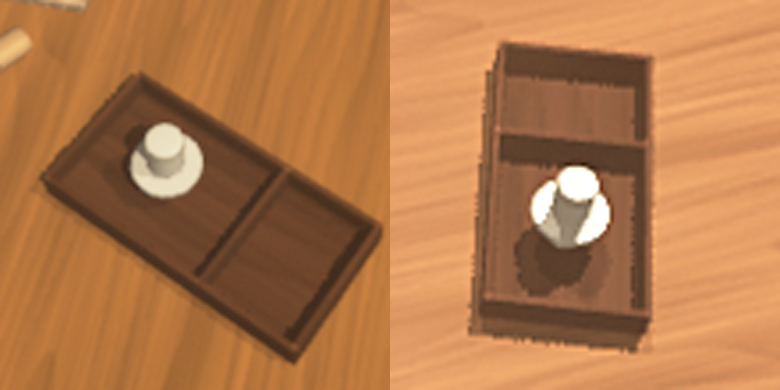

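View pics/b6.png

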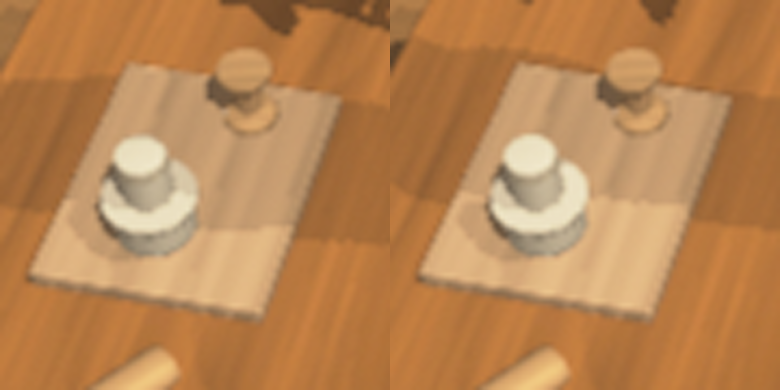

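The stopper stands upright in the middle of the larger compartment. The thick-shanked stock stopper is at the same pixels now (left) as at the start (right). I'll hand it in.

```bash
python3 -c "
from cell import robot
print(robot.sign_off(),robot.get_state()['time'])"
```

```text
the job is handed in; nothing more can be done
the job is handed in; nothing more can be done
```

I tried the flap stopper in the brass ring. Its thin shank went in freely to about 24–25 mm, with under 3 N on the wrist. I then stood it in the tray's larger compartment, let go, moved clear and handed in at about 20 s of the 48 s allowed.

- **Final pictures:** The stopper stands upright near the middle of the larger compartment. The thick-shanked stock stopper shows no visible movement from its starting position.
- **Disagreements:** The camera views differed by up to about 5 mm, so I averaged them or used relative offsets. The gripper read 27 mm on the 30 mm knob, and I did not find out why. It held firmly all the way through.

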